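Hold the parts basket ready over the ultrasonic cleaner

ROBOT

A 7-joint arm with a two-finger parallel gripper is mounted at the origin on the work surface. World frame = base frame: x ahead of the robot, y to its left, z up, the work surface at z = 0. Lengths are in m, angles in rad, forces in N, time in s.
With the tool pointing down it reaches from about 0.375 to 0.925 m from the base axis. Payload 3.1 kg.
Tool frame: the origin (TCP) lies between the finger pads; the fingertips stand 19 mm ahead of it and the grasp point (between the pads) is the TCP; z points along the fingers, y is the line along which they close (so a half turn about z gives the same grasp; the last joint's range is limited). The gripper opens to 85 mm and grips with 20 to 120 N. Pads are 22 mm wide; open, the fingers measure 114 mm over their backs; the gripper's body (76 mm by 85 mm) begins 54 mm behind the grasp point. The pads swing forward as they close: fully open they stand 13 mm farther back than shut.
Start: joints at [1.153, 0.383, 0.044, 1.598, -0.018, 1.161, -0.05], TCP at [0.204, -0.617, 0.25] pointing down, gripper open.
Joint ranges: [-2.61, 2.61], [-0.41, 2.15], [-1.48, 1.57], [0, 2.5], [-1.57, 4.71], [0.05, 1.97], [-2.85, 2.85]. Speed limits (rad/s): [2.79, 2.79, 3.14, 3.14, 3.14, 3.14, 3.14].

INTERFACE

Orientations are given as a unit quaternion [x, y, z, w].
In Python, from bench import move_ptp, movel, move_j, move_gripper, pause, inverse_kinematics, read_camera, camera_params, MotionError, sign_off, look_for, tip_of, read_time_s, read_qpos, read_joint_vel, read_effort, read_eef_pos, read_tcp_rot, read_ft_force, read_ft_torque, read_finger_gap, read_grasp_force gives the robot as it stands. Calls block until the motion is done:
- move_ptp(position, orientation): joint-space move of the TCP to a pose.
- movel(position, orientation=None, speed=0.15): straight line of the TCP; orientation=None keeps the orientation; speed is the mean speed in m/s.
- move_j(angles): joint-space move.
- move_gripper(opening, effort=None): finger opening in m; effort is the grip in N (None keeps the last); returns when the fingers have stopped.
- pause(seconds).
- inverse_kinematics(position, orientation): joint angles nearest the present ones, or None.
- read_camera(name): name is "scene" or "side" or "wrist"; returns the picture (480x640x3 uint8, red, green, blue); there is no depth.
- camera_params(name): a dict with "K" (3x3 intrinsics, pixels), "camera_from_world" (4x4, takes a point from world to camera coordinates). Camera axes: x right, y down, z forward; pixel columns grow to the right and rows downward; lengths in m; the calibration is good to about 2 mm. The wrist camera is an equidistant fisheye: a pixel r from the principal point sees the ray r / f radians off the axis. A picture is of the moment at which its call begins: read the wrist's pose just before it. camera_params takes no time and is no camera call; for the wrist camera it gives the pose at the moment of the call.
A pose or a line that the arm cannot do raises MotionError and nothing moves.
- sign_off(): hands the job in; it is judged then, once.
Trained networks look in the newest picture that a camera, given by its name, has taken for a name from the list of things; names that differ only in an ending like _2 or _b are one class to them, and where a whole thing is asked for, a point or a joint stands for the part that bears it (a point fixed in the world has none). Each returns a list of dicts, best first, with "confidence" (0 to 1); they miss things now and then, are a little off and sometimes report something else, mostly with a low value. They report only what shows in the picture. A call takes as long as a camera call. They do not tell look-alikes from the thing itself.
- look_for(camera, name): "at" ([column, row] in pixels, amid what is visible of it).
- tip_of(camera, name): "at" ([column, row] in pixels: a listed point, or the origin of a listed thing).
Readings, each from a call of its own:
- read_time_s(): time.
- read_qpos(): joint angles.
- read_joint_vel(): joint speeds.
- read_effort(): joint torques, N m.
- read_eef_pos(): TCP position.
- read_tcp_rot(): TCP orientation.
- read_ft_force(): force on the tool from outside, world axes, zero at the start.
- read_ft_torque(): the same for the moment, N m.
- read_finger_gap(): finger opening in m.
- read_grasp_force(): force on a finger pad.
Only numpy, scipy, OpenCV 4.12 (cv2) and the standard library are available. Lean on these libraries where they do the work, as an engineer would, in place of code of your own. Each camera call takes 0.05 s, during which the arm holds its last target. There are 200 camera calls.

TASK

Pick up the steel wire basket with the two brass nozzles in it by its black handle, lift it over the low firebrick wall, and bring it over the rectangular open tub of the drained white cleaner (not the round pot), centred and turned so that it would drop straight in. Finish while still holding it there in the gripper, level and still, with its bottom about 2 cm above the cleaner's rim and not touching it; keep both nozzles in the basket and don't touch the wall or the cleaner or disturb the other things on the bench.

Things in the scene. Friction and masses are not known exactly. Their poses are not given: they have to be found in the camera images.
- basket: Rectangular wire basket of bright steel, 150 (own x) by 90 (own y) mm outside, walls 50 mm high, floor 4 mm thick, about 0.35 kg; origin at the centre of its underside, z up. Struts from the short ends carry a rigid black handle bar, its top 123 mm above the underside. Holds two loose brass nozzles. Starts on the bench right (-y) of the brick wall.
- basket_grip (a point): Centre of the basket's black handle bar, 112 mm above the basket's underside and centred over it; the bar is rigid with the basket, 96 mm long (along basket x), 14 mm thick (along basket y), 22 mm high, axes as the basket's. The struts meet its ends and the middle 70 mm are free to grip.
- nozzle0: Brass nozzle, foot 28 mm across, 34 mm tall, 50 g, stands loose in the basket; origin at the centre of its foot, z up.
- nozzle1: The other brass nozzle, just like the first.
- cleaner: White rectangular benchtop ultrasonic cleaner, empty, open on top, fixed to the bench: 212 (own x) by 154 (own y) mm, 150 mm high; origin at the centre of its underside, z up. Grey panels on its short ends. To the left (+y) of the brick wall.
- cleaner_mouth (a point): Centre of the cleaner's mouth, level with its rim, 150 mm above the bench; axes as the cleaner's. The opening is 184 mm (x) by 126 mm (y) and about 125 mm deep.
- wall: Low wall of two firebricks on edge, end to end, pale, fixed to the bench: 460 (own x) by 64 (own y) mm, 114 mm high; origin at the centre of its underside, z up. It runs away from the robot between the basket and the cleaner.
- pot: Round aluminium pot, 136 mm across plus two small side handles, 100 mm high, stands beside the cleaner (either side of it); origin at the centre of its underside. Leave alone.
- jar: Glass jar, 60 mm across, 75 mm tall, beyond the basket; origin under its centre. Leave alone.
- tin: Open steel tin, 72 mm across, 100 mm tall, beyond the basket; origin under its centre. Leave alone.
- bottle: Clear plastic bottle, 64 mm across, 190 mm tall, beyond the wall's far end; origin under its centre. Leave alone.
- mug: White mug, 80 mm across, 90 mm tall, handle at its own +y, on the far side of the cleaner and pot; origin under its centre. Leave alone.
- wrench: Steel wrench lying on the bench close to the robot, left; origin under its middle. Leave alone.
- driver: Screwdriver lying on the bench close to the robot, right; origin under its middle. Leave alone.
There are look-alikes about, which are no part of the job. What is shaped like the nozzle0 but green is not meant.

How it is judged:
By the outcome, as a careful person would: the job done as asked, in the order asked, and still so for the second after the job is handed in, while the arm keeps its last pose, push and grip.
It also fails if it takes over 50 s, if anything falls off the work surface, if the arm or the gripper's body presses on something with over 40 N, if the wrist force passes 120 N, or if a joint passes its speed limit or range.

## Working session

There is one attempt and no reset: what is moved stays moved. The work goes in short steps, each a Python script; the robot and the scene stay as the last script left them, time stands still between calls to the robot, and variables do not carry over. Pictures are saved under pics/ and viewed, at most 10 in all, crops included, and the job is handed in when it is done.

```bash
mkdir -p pics; ls; python3 - <<'E'
from bench import *
import cv2
for c in ["scene","side","wrist"]:
    im=read_camera(c); cv2.imwrite(f"pics/{c}0.png",im[:,:,::-1])
    p=camera_params(c); print(c,p["K"],p["camera_from_world"])
    for n in ["basket_grip","cleaner_mouth","basket","cleaner","wall","pot","nozzle0"]:
        print(n,[(d["at"],round(d["confidence"],2)) for d in tip_of(c,n)][:3])
print(read_time_s(),read_eef_pos(),read_tcp_rot())
E
```

```text
pics
scene [[537.84645504   0.         313.87934333]
 [  0.         537.84645504 238.85033943]
 [  0.           0.           1.        ]] [[ 0.70750831  0.7066549  -0.00841678 -0.39318717]
 [ 0.58933994 -0.59654076 -0.54480965 -0.25351723]
 [-0.39001337  0.38049701 -0.8385175   1.49859499]
 [ 0.          0.          0.          1.        ]]
basket_grip [([250.6, 345.0], 0.64), ([222.5, 322.9], 0.58), ([245.2, 420.4], 0.39)]
cleaner_mouth [([390.1, 130.5], 0.77)]
basket [([230.9, 340.7], 0.68), ([221.2, 322.3], 0.53)]
cleaner [([381.9, 173.8], 0.8)]
wall [([281.3, 286.2], 0.94)]
pot [([326.7, 217.3], 0.68)]
nozzle0 [([180.5, 371.0], 0.74), ([212.6, 290.3], 0.72), ([249.1, 349.2], 0.63)]
side [[477.79829476   0.         326.60276964]
 [  0.         477.79829476 239.82063497]
 [  0.           0.           1.        ]] [[ 0.91600343 -0.40106855  0.0090408  -0.48729715]
 [-0.23789568 -0.56120178 -0.79275356  0.24693099]
 [ 0.32302224  0.72401421 -0.60947523  1.06354762]
 [ 0.          0.          0.          1.        ]]
basket_grip [([390.2, 319.6], 0.66)]
cleaner_mouth [([262.5, 177.8], 0.83)]
basket []
cleaner [([263.9, 220.3], 0.68)]
wall [([342.8, 308.1], 0.66)]
pot [([288.2, 260.2], 0.78), ([339.1, 307.1], 0.69)]
nozzle0 [([431.7, 387.9], 0.52), ([375.7, 366.6], 0.49), ([395.5, 403.0], 0.44)]
wrist [[371.64829954   0.         317.26220054]
 [  0.         371.64829954 234.39293583]
 [  0.           0.           1.        ]] [[ 3.14195498e-01 -9.49358223e-01  3.92847170e-04 -6.50552083e-01]
 [-9.07092357e-01 -3.00085222e-01  2.95181835e-01 -3.90032983e-02]
 [-2.80115415e-01 -9.31011523e-02 -9.55441013e-01  3.80297775e-01]
 [ 0.00000000e+00  0.00000000e+00  0.00000000e+00  1.00000000e+00]]
basket_grip []
cleaner_mouth []
basket []
cleaner []
wall []
pot []
nozzle0 []
1.2 [ 0.2043787  -0.61703565  0.25026137] [ 9.87238391e-01  1.59249359e-01  4.62443543e-06 -1.09485340e-05]
```

View pics/scene0.png

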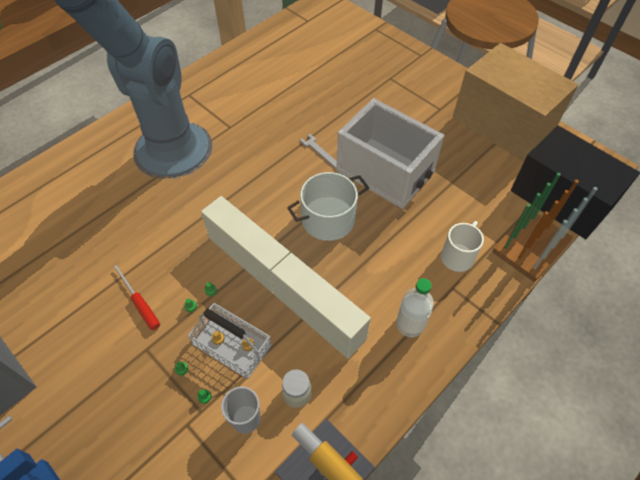

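View pics/side0.png

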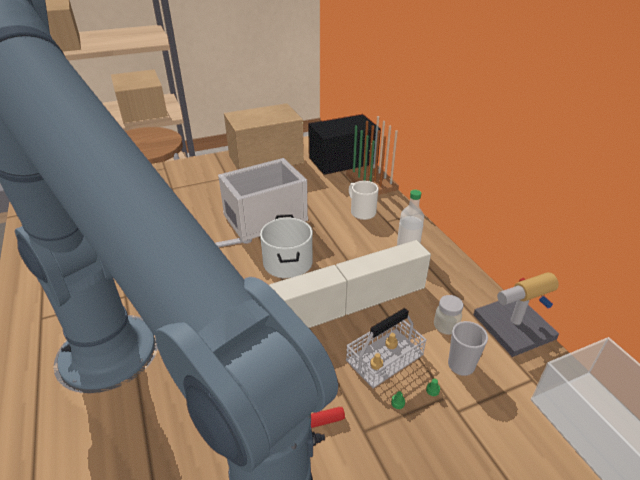

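The scene view shows the basket at about (230,340) with its black handle at (225,322), the cleaner at (390,145) and the pot at (328,205). Green look-alike nozzles stand around the basket at (190,305), (210,288), (180,367) and (204,396). In the side view the handle is at (390,322) and the cleaner at (263,195). I'll enlarge both to pick corners.

```bash
python3 - <<'E'
import cv2, numpy as np
s=cv2.imread("pics/scene0.png"); d=cv2.imread("pics/side0.png")
def crop(im,x,y): 
    c=cv2.resize(im[y:y+100,x:x+130],None,fx=3,fy=3,interpolation=cv2.INTER_CUBIC)
    for k in range(0,130,10): cv2.line(c,(3*k,0),(3*k,5 if k%50 else 12),(0,0,255),1)
    for k in range(0,100,10): cv2.line(c,(0,3*k),(5 if k%50 else 12,3*k),(0,0,255),1)
    return c
cv2.imwrite("pics/crops.png",np.vstack([np.hstack([crop(s,170,280),crop(s,325,90)]),np.hstack([crop(d,330,300),crop(d,205,150)])]))
E
```

```text
(no output)
```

View pics/crops.png

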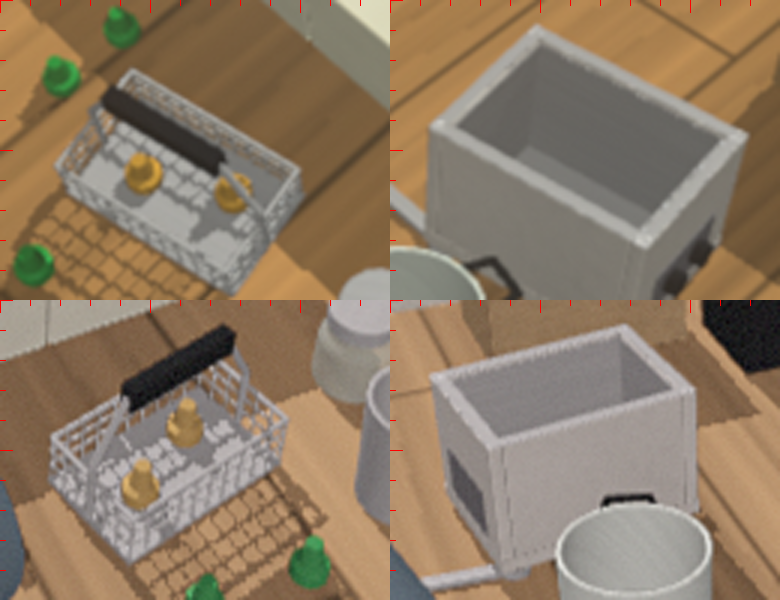

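Crops, in full-image pixels:
- **Cleaner rim, scene:** (374,99), (444,135), (409,171), (338,132).
- **Cleaner rim, side:** (219,175), (284,158), (307,179), (241,198).
- **Basket rim, scene:** (214,303), (270,337), (248,377), (189,336).
- **Handle bar, scene:** from (207,313) to (243,333).
- **Handle bar, side:** from (373,331) to (407,313).

Next is a known-geometry pose fit for each object.

```bash
cat > h.py <<'E'
import numpy as np, cv2
from bench import *
from scipy.optimize import least_squares
def proj(c,P):
    p=camera_params(c); q=np.c_[P,np.ones(len(P))]@p["camera_from_world"].T; q=q[:,:3]
    K=p["K"]
    if c=="wrist":
        r=np.linalg.norm(q[:,:2],axis=1); th=np.arctan2(r,q[:,2]); return q[:,:2]/r[:,None]*(th*K[0,0])[:,None]+K[:2,2]
    return (q[:,:2]/q[:,2:])*K[0,0]+K[:2,2]
def place(L,s):
    c,n=np.cos(s[2]),np.sin(s[2]); L=np.asarray(L,float)
    return np.c_[s[0]+c*L[:,0]-n*L[:,1], s[1]+n*L[:,0]+c*L[:,1], L[:,2]]
def fit(obs,s0):
    f=lambda s: np.concatenate([(proj(c,place(L,s))-np.array(U)).ravel() for c,L,U in obs])
    r=least_squares(f,s0,loss="soft_l1"); return r.x,np.round(r.fun.reshape(-1,2),1)
def box(a,b,z): return [[-a/2,b/2,z],[a/2,b/2,z],[a/2,-b/2,z],[-a/2,-b/2,z]]
E
python3 - <<'E'
from h import *
cl=box(.212,.154,.15)
o1=("scene",cl,[(374.3,99),(443.7,134.7),(409.3,171),(338.3,131.7)])
o2=("side",cl,[(219,175.3),(284.3,158.3),(306.7,179.3),(240.7,198.3)])
for o in ([o1],[o2],[o1,o2]): x,r=fit(o,[.5,.2,0]); print("cleaner",x.round(4),r.tolist())
bk=box(.15,.09,.05); bar=[[-.048,0,.112],[.048,0,.112]]
b1=("scene",bk,[(214,303.3),(270,336.7),(248.3,377),(189.3,335.7)])
b2=("scene",bar,[(206.7,312.7),(243.3,333.3)]); b3=("side",bar,[(372.7,330.7),(407.3,313.3)])
for o in ([b1],[b2],[b3],[b1,b2,b3]): x,r=fit(o,[.5,-.3,0]); print("basket",x.round(4),r.tolist())
E
```

```text
cleaner [0.4788 0.3456 0.1036] [[-0.4, -1.8], [1.0, 0.1], [0.4, 1.8], [-1.0, -0.4]]
cleaner [0.4835 0.3461 0.1351] [[-0.1, -0.5], [-0.3, -0.9], [2.0, -0.1], [-0.6, 1.3]]
cleaner [0.4804 0.3453 0.11  ] [[-0.4, -1.4], [1.4, 0.2], [1.2, 2.2], [-0.6, 0.2], [-0.8, -0.7], [-0.2, -0.4], [1.0, 0.9], [-2.7, 1.5]]
basket [ 0.5649 -0.2594  0.2381] [[0.6, 0.3], [1.4, 0.1], [-1.5, -4.7], [-0.5, 0.9]]
basket [ 0.5603 -0.2584  0.2583] [[-1.2, -0.7], [1.1, 0.6]]
basket [ 0.5619 -0.2586  0.1711] [[-0.7, 0.6], [0.7, -0.8]]
basket [ 0.5628 -0.2592  0.2304] [[0.3, -0.4], [0.8, -0.3], [-2.4, -5.4], [-1.0, -0.1], [-0.3, -0.2], [1.2, 2.2], [0.8, 1.6], [0.3, -1.5]]
```

```bash
cat >> h.py <<'E'
def Q(a): return [np.cos(a/2),np.sin(a/2),0,0]
E
python3 - <<'E'
from h import *
for a in (.23,.23+np.pi,.23-np.pi):
    print(a,[None if (q:=inverse_kinematics(p,Q(b))) is None else np.round(q,2) for p,b in (([.5625,-.259,.25],a),([.5625,-.259,.112],a),([.5625,-.259,.33],a),([.48,.3455,.282],a-.12))])
move_ptp([.5625,-.259,.26],Q(.23))
print(read_time_s(),read_eef_pos(),read_tcp_rot(),read_qpos())
cv2.imwrite("pics/w1.png",read_camera("wrist")[:,:,::-1])
print([(d["at"],d["confidence"]) for d in tip_of("wrist","basket_grip")])
print(proj("wrist",place([[-.048,0,.112],[0,0,.112],[.048,0,.112]]+box(.15,.09,.05),[.5628,-.2592,.23])).round())
E
```

```text
0.23 [array([ 0.52,  0.34, -0.19,  1.67,  0.07,  1.15, -1.03]), array([ 0.51,  0.49, -0.19,  1.77,  0.11,  0.9 , -1.06]), array([ 0.52,  0.28, -0.19,  1.57,  0.05,  1.3 , -1.02]), array([ 0.17,  0.46, -1.1 ,  1.67,  0.43,  1.28, -2.48])]
3.371592653589793 [array([ 0.85,  0.39, -0.61,  1.65,  0.24,  1.17,  1.98]), array([ 0.84,  0.56, -0.6 ,  1.75,  0.38,  0.95,  1.88]), array([ 0.84,  0.33, -0.6 ,  1.56,  0.19,  1.32,  2.02]), array([ 0.11,  0.43, -1.02,  1.67,  0.38,  1.26,  0.7 ])]
-2.911592653589793 [array([ 0.85,  0.39, -0.61,  1.65,  0.24,  1.17,  1.98]), array([ 0.84,  0.56, -0.6 ,  1.75,  0.38,  0.95,  1.88]), array([ 0.84,  0.33, -0.6 ,  1.56,  0.19,  1.32,  2.02]), array([ 0.11,  0.43, -1.02,  1.67,  0.38,  1.26,  0.7 ])]
3.0417 [ 0.56155166 -0.26116918  0.25993568] [ 9.93573616e-01  1.13186098e-01 -3.55913209e-04  4.99732900e-04] [ 0.52237337  0.32697846 -0.18955673  1.65616605  0.06723582  1.16492688
 -1.02789062]
[([311.2, 223.8], 0.87), ([302.4, 162.4], 0.25)]
[[315. 278.]
 [314. 221.]
 [314. 157.]
 [270. 278.]
 [264. 122.]
 [365. 121.]
 [361. 278.]]
```

View pics/w1.png

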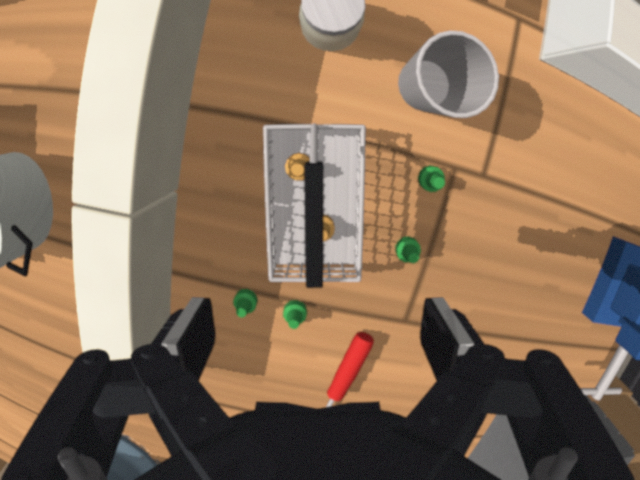

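The wrist view shows the handle bar upright from (314,163) to (314,286), with basket rim corners at (265,126), (364,126), (360,281) and (269,281). That is within 4 px of the prediction, both nozzles are inside, and the finger space is clear. I'll refit with these points, then grasp.

```bash
python3 - <<'E'
from h import *
bk=box(.15,.09,.05)
w1=("wrist",bk,[(269,281),(265,126),(364,126),(360,281)])
w2=("wrist",[[-.048,0,.123],[.048,0,.123]],[(314,286),(314,163)])
for o in ([w1],[w2],[w1,w2]): x,r=fit(o,[.56,-.26,.23]); print(x.round(4),r.tolist())
g=x; np.save("g.npy",g)
assert np.hypot(g[0]-.562,g[1]+.259)<.008 and abs(g[2]-.23)<.05
movel([g[0],g[1],.20],Q(g[2]),.15)
pause(.3); print(g,read_eef_pos(),read_tcp_rot())
movel([g[0],g[1],.112],Q(g[2]),.08)
pause(.2); print(read_eef_pos(),read_ft_force(),read_time_s())
cv2.imwrite("pics/w2.png",read_camera("wrist")[:,:,::-1])
E
```

```text
[ 0.559  -0.2596  0.2251] [[0.1, 0.1], [-0.9, -0.1], [0.9, -0.1], [-0.1, 0.2]]
[ 0.5603 -0.2595  0.224 ] [[-0.0, 1.1], [0.0, -0.8]]
[ 0.5595 -0.2596  0.2246] [[0.2, -0.3], [-0.8, -0.7], [1.0, -0.6], [-0.0, -0.2], [-0.0, 2.1], [-0.1, 0.4]]
[ 0.55947377 -0.25962771  0.2245715 ] [ 0.56025277 -0.25984892  0.20128296] [9.93697356e-01 1.12090378e-01 9.99914992e-04 5.58182981e-04]
[ 0.55983448 -0.25979849  0.11260764] [-0.3205436  -0.27755172  0.21887229] 5.4417
```

View pics/w2.png

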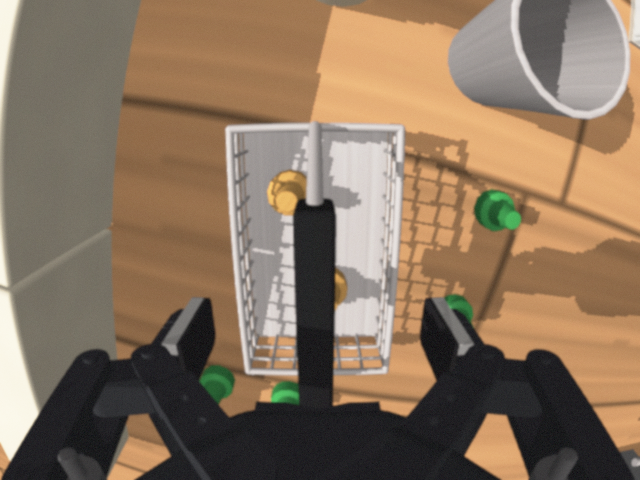

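The bar runs along column 316, centred between the open pads, and both nozzles are inside. I'll close, check the grip and lift.

```bash
python3 - <<'E'
from h import *
g=np.load("g.npy")
move_gripper(0.0,70); print("gap",read_finger_gap(),read_grasp_force(),read_ft_force(),read_eef_pos())
movel([g[0],g[1],.16],Q(g[2]),.06); pause(.2)
print(read_finger_gap(),read_grasp_force(),read_ft_force(),read_ft_torque(),read_eef_pos())
movel([g[0],g[1],.325],Q(g[2]),.12); pause(.4)
print(read_finger_gap(),read_grasp_force(),read_ft_force(),read_eef_pos(),read_tcp_rot(),read_time_s())
cl=[.4804,.3453,.11]
for t in np.linspace(0,1,6):
    q=inverse_kinematics([g[0]+t*(cl[0]-g[0]),g[1]+t*(cl[1]-g[1]),.325],Q(g[2]+t*(cl[2]-g[2]))); print(None if q is None else np.round(q,2))
for c in ("wrist","side"): cv2.imwrite(f"pics/l_{c}.png",read_camera(c)[:,:,::-1])
a=cv2.imread("pics/l_wrist.png");b=cv2.imread("pics/l_side.png")
cv2.imwrite("pics/l.png",np.hstack([cv2.resize(a,(400,300)),cv2.resize(b,(400,300))]))
E
```

```text
gap 0.012937609729244926 68.93497109413147 [-0.08295565  1.52568786  1.4511371 ] [ 0.55946704 -0.25906056  0.11201255]
0.013068536866613545 68.1781554222107 [ 0.37928897 -0.14521874 -4.4325162 ] [-0.05770614 -0.01750541  0.00212773] [ 0.55908573 -0.2594713   0.15935318]
0.013210530913983217 68.18820118904114 [ 0.31467348  0.45627859 -4.26193163] [ 0.55945132 -0.25961472  0.32485781] [ 9.93703705e-01  1.12039875e-01 -9.14335997e-05 -7.13165957e-05] 9.2167
[ 0.52  0.28 -0.19  1.58  0.05  1.29 -1.02]
[ 0.41  0.17 -0.26  1.71  0.05  1.26 -1.23]
[ 0.27  0.11 -0.34  1.78  0.04  1.25 -1.47]
[ 0.14  0.11 -0.44  1.79  0.05  1.25 -1.73]
[ 0.02  0.17 -0.58  1.74  0.1   1.26 -2.02]
[-0.09  0.3  -0.73  1.63  0.2   1.3  -2.31]
```

View pics/l.png

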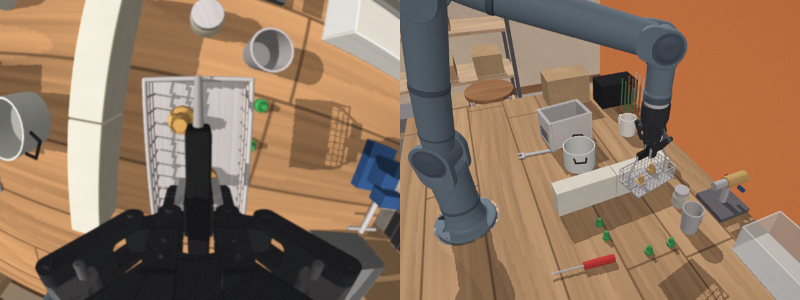

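The basket is held (gap 13 mm, −4.4 N), both nozzles are in it, and it hangs clear at 0.21 m. Next I carry it over the wall and look again above the cleaner.

```bash
python3 - <<'E'
from h import *
cl=[.4804,.3453,.11]
movel([cl[0],cl[1],.325],Q(cl[2]),.12); pause(.5)
print(read_finger_gap(),read_ft_force(),read_eef_pos(),read_tcp_rot(),read_time_s())
for c in ("wrist","side","scene"): cv2.imwrite(f"pics/o_{c}.png",read_camera(c)[:,:,::-1])
a=cv2.imread("pics/o_wrist.png");
print(proj("wrist",place(box(.212,.154,.15)+box(.184,.126,.15),cl)).round())
b=cv2.imread("pics/o_side.png")[100:300,160:410];c=cv2.imread("pics/o_scene.png")[20:220,290:540]
cv2.imwrite("pics/o_sc.png",np.hstack([cv2.resize(b,None,fx=1.6*1,fy=1.6),cv2.resize(c,None,fx=1.6,fy=1.6)]))
E
```

```text
0.013170968435182017 [-0.38230666  0.07038863 -3.73332071] [0.48041591 0.3452838  0.32499441] [ 9.98488345e-01  5.49638440e-02 -8.56017801e-08  2.68467127e-05] 15.05
[[235. 323.]
 [221.  88.]
 [412.  88.]
 [398. 323.]
 [249. 311.]
 [238. 104.]
 [395. 104.]
 [385. 311.]]
```

View pics/o_wrist.png

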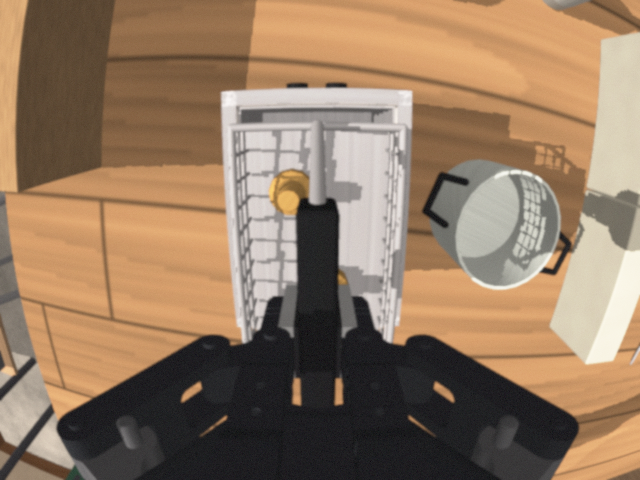

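View pics/o_sc.png

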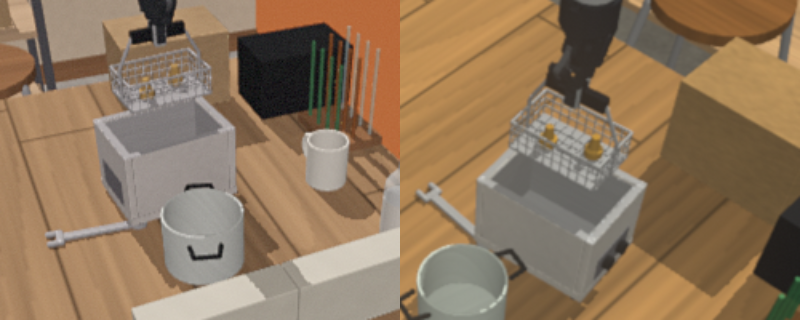

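The basket is over the rectangular tub with the nozzles inside, and the pot and wall are untouched. In the wrist view the tub's outer rim corners are at (222,91), (412,91), (399,324) and (237,325). The basket's far rim corners are at (228,126) and (407,126). I'll refit relative to the tool.

```bash
python3 - <<'E'
from h import *
w=("wrist",box(.212,.154,.15),[(237,325),(222,91),(412,91),(399,324)])
x,r=fit([w],[.48,.345,.11]); print(x.round(4),r.tolist())
w=("wrist",box(.212,.154,.15)[1:3],[(222,91),(412,91)])
x,r=fit([w],[.48,.345,.11]); print(x.round(4),r.tolist())
t=read_eef_pos(); print(proj("wrist",place(box(.15,.09,t[2]-.112+.05),[t[0],t[1],.11])).round(1))
# tilt check with other cameras: predicted basket bottom/rim corners drawn
for c,(x0,y0) in (("side",(160,100)),("scene",(290,20))):
    im=cv2.resize(cv2.imread(f"pics/o_{c}.png"),None,fx=3,fy=3,interpolation=cv2.INTER_CUBIC)
    for z in (t[2]-.112,t[2]-.062,.15):
        a,b=(.212,.154) if z==.15 else (.15,.09)
        s=[.4785,.3455,.11] if z==.15 else [t[0],t[1],.11]
        P=(proj(c,place(box(a,b,z),s))+.5)*3
        cv2.polylines(im,[P.astype(int).reshape(-1,1,2)],True,(0,0,255) if a<.2 else (255,0,0),1)
    P=(proj(c,place(box(.15,.09,t[2]-.09),[t[0],t[1],.11])).mean(0)*3).astype(int)
    cv2.imwrite(f"pics/t_{c}.png",im[P[1]-180:P[1]+270,P[0]-200:P[0]+200])
cv2.imwrite("pics/t.png",np.hstack([cv2.imread("pics/t_side.png"),cv2.imread("pics/t_scene.png")]))
E
```

```text
[0.4784 0.3442 0.1135] [[-0.1, 0.6], [-0.4, -0.2], [0.5, -0.9], [-0.0, 1.0]]
[0.4779 0.3447 0.1096] [[-0.4, 0.0], [0.4, 0.0]]
[[245.8 372.8]
 [227.  125.1]
 [405.3 125. ]
 [387.1 372.8]]
```

View pics/t.png

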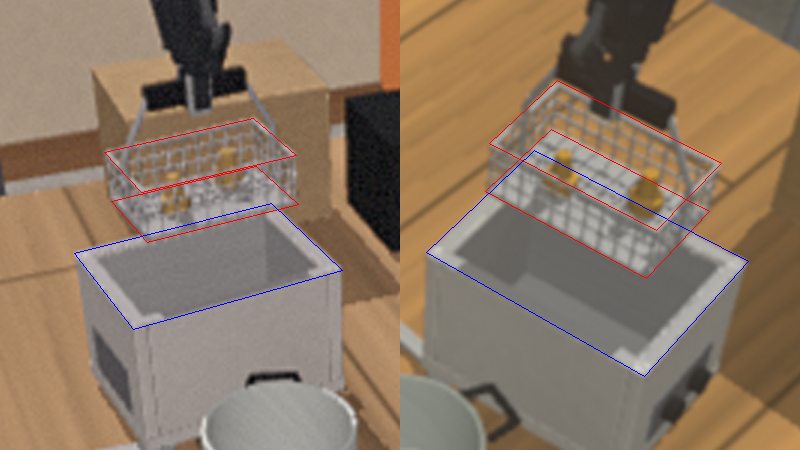

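The overlays match: the basket is level and as predicted, and the tub's rim fits at about (0.479, 0.345) with yaw 0.112. Lowering to 2 cm above the rim.

```bash
python3 - <<'E'
from h import *
movel([.479,.3449,.282],Q(.112),.04); pause(1.5)
print(read_finger_gap(),read_grasp_force(),read_ft_force(),read_eef_pos(),read_tcp_rot(),np.abs(read_joint_vel()).max(),read_time_s())
t=read_eef_pos(); x0=[]
for c in ("side","scene"):
    im=cv2.resize(read_camera(c)[:,:,::-1],None,fx=3,fy=3,interpolation=cv2.INTER_CUBIC)
    P=(proj(c,[[t[0],t[1],t[2]-.09]])[0]*3).astype(int)
    x0.append(im[P[1]-200:P[1]+200,P[0]-200:P[0]+200])
cv2.imwrite("pics/f.png",np.hstack(x0))
E
```

```text
0.013207750901865085 68.1881833076477 [-0.482241    0.47548775 -4.34148916] [0.4790008  0.34489983 0.28199288] [ 9.98432908e-01  5.59618487e-02  4.99924807e-06 -4.88360234e-06] 0.007144832871444099 17.925
```

View pics/f.png

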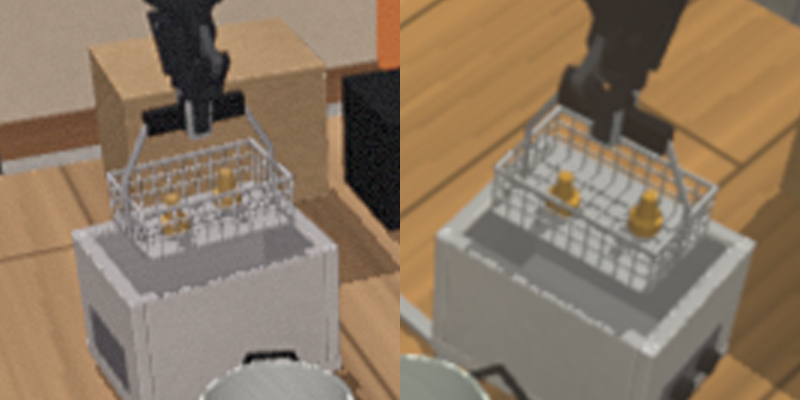

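The basket hangs level and centred just above the tub's rim with both nozzles standing in it. The wrist force is only the load, and nothing is touching.

```bash
python3 -c "
from bench import *
print(sign_off())"
```

```text
the job is handed in; nothing more can be done
None
```

The basket, with both nozzles in it, is held level, still and centred about 2 cm above the rectangular cleaner's rim. I saw no contact with the wall or cleaner, and the job is handed in at about 18 s.

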